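# Press a locating plug into a mould block and hold the press

### The arm

A 6-joint arm with a two-finger parallel gripper is mounted at the origin on the work surface. World frame = base frame: x ahead of the robot, y to its left, z up, the work surface at z = 0. Lengths are in m, angles in rad, forces in N, time in s.
With the tool pointing down it reaches from about 0.35 to 0.975 m from the base axis. Payload 7.1 kg.
Tool frame: the origin (TCP) lies on the front face of the gripper's body, between the roots of the fingers; the fingertips stand 80 mm ahead of it and the grasp point (between the pads) lies 61 mm ahead of it; z points along the fingers, y is the direction in which the jaws open and shut (so a half turn about z gives the same grasp; the last joint's range is limited). The gripper opens to 88 mm and grips with 3 to 60 N. Pads are 20 mm wide; open, the fingers measure 115 mm over their backs; the gripper's body (75 mm by 178 mm) begins 61 mm behind the grasp point.
Start: joints at [-1.138, 0.423, 1.63, -0, 1.089, -0.019], TCP at [0.273, -0.562, 0.303] pointing down, gripper open.
Joint ranges: [-3, 3], [-0.9, 2.11], [0.09, 2.58], [-1.31, 4.45], [0.11, 2.69], [-2.54, 2.54]. Speed limits (rad/s): [2.39, 2.39, 3.01, 3.14, 3.14, 3.14].

### API

Orientations are given as a unit quaternion [x, y, z, w].
In Python, from rig import monitor, cams, sign_off gives the robot as it stands. The module is installed in compiled form; this text tells all that it offers.
- The arm moves only by the shell command python3 -m jog 'ROWS'. ROWS is JSON, a list of rows, each a list of 3 entries, a list of its own where there are three numbers: the shift along the world's x, y, z in cm, then the turn about the world's z in degrees, then the finger opening in cm, from 0 to 8.78. A call has 1 to 20 rows; each row is the pose to reach, as a shift and turn from the pose commanded when the call began; what a row does not reach only later rows make up. A row lasts 1/12 s, in which the tool goes at most 41.7 mm and 7.16 degrees, less where a joint would pass 70% of its speed; a pose out of reach is approached as far as the arm can. A call with a gripper value outside its range is refused whole. The fingers move at their own pace and stop on an object; the grip force is fixed at half the most. Time passes only in rows, so rows that repeat a pose let the fingers close. It gives the time, the measured TCP pose, the force and the opening at its end, in the units of the state.
- monitor.state(): the state, without advancing time (a new reading comes with each control period).
- cams.snapshot(name): name is "scene" or "top"; returns a dict with "pixels" (400x640x3 uint8, red, green, blue), "camera_matrix" (3x3 intrinsics, pixels), "eye" and "rotation" of the camera in the world. Camera axes: x right, y down, z forward; pixel columns grow to the right and rows downward; lengths in m; the calibration is good to about 2 mm. A picture is of the moment at which its call begins. There is no depth.
- sign_off(): hands the job in, once; it reports no verdict.
The state is a dict: "clock": time; "qpos": joint angles; "qd": joint speeds; "tau": joint torques, N m; "position": TCP position; "orientation": TCP orientation; "wrist_force": force on the tool from outside, world axes, zero at the start; "wrist_torque": the same for the moment, N m; "finger_gap": finger opening in m.
Only numpy, scipy, OpenCV 4.12 (cv2) and the standard library are available. Lean on these libraries where they do the work, as an engineer would, in place of code of your own. Each camera call takes 0.05 s, during which the arm holds its last target. There are 200 camera calls.

### The job

Take the round plug with the thick head from the compartmented bin and, with the safety catch still on and the lever up, seat it fully in the hole of the plaster block on the hand press and let go of it. Then flip the press's safety catch right over, pull the lever it guards all the way down so that the sprung pad presses on the plug, and finish while still holding the lever down with the gripper. Leave everything else where it lies.

Things in the scene. Friction and masses are not known exactly. Their poses are not given: they have to be found in the camera images.
- press: Hand press fixed to the bench: grey base 240 x 150 mm. Origin on the bench under the plug hole; x points from the hole to the lever's hinge (away from the robot at yaw 0), y left, z up. A plaster block 80 x 80 mm, top at z 45 mm, surrounds the hole. Hinge cheeks: x 95 to 135, y +-18 to +-34, top z 112 mm. Catch post: x 107 to 137, y -115, top z 136 mm.
- socket (a point): Centre of the mouth of the round hole in the plaster block, at (0, 0, 45) mm of the press, axes as the press. Hole 20 mm wide, straight through the 30 mm thick block, with a 2 mm chamfer; below it is the base plate. A fully seated plug stands upright with its shoulder on this face.
- plug: Wooden plug to fit, standing upright in one of the bin's three compartments: round stem 18 mm across and 30 mm long, foot chamfered 1.5 mm, and above it a round head 28 mm across and 24 mm tall (54 mm in all), about 30 g. Origin at the centre of the foot, z up along the plug.
- plug_shoulder (a point): Point on the plug's axis at the underside of its head, 30 mm above its foot.
- bin: Open wooden bin left of the press, fixed: 232 mm along its x, 84 mm along its y, walls 26 mm high and 4 mm thick, floor 4 mm thick. Two dividers make three compartments in a row along its x, centres 75 mm apart; the plug, the square peg and the collar stand one in each, in any order. Origin at the centre of its underside.
- lever (a joint): Lever angle (rad): 0 is up, leaning 5 degrees back from vertical; it grows as the lever is pulled over the block (to -x of the press) and down, to the stop at 1.658, where it is level. A spring returns it when let go: about 2.5 N at the grip at the start, about 10 N held down on a plug. It must not be moved while the catch is on.
- lever_hinge (a point): On the lever's hinge axis, at (115, 0, 100) mm of the press; the axis is along the press's y.
- handle: The lever's black ball handle, 34 mm across; origin at its centre, 200 mm from the hinge. Lever up: at (132, 0, 299) mm of the press; lever down: at (-85, 0, 100) mm. The ball can turn stiffly on its stem, a rod 12 mm across; from 140 mm down to the hinge the lever is a steel bar 24 mm wide (along the press's y), 16 mm thick.
- pad: Sprung round rubber pad on the lever, 24 mm across, 115 mm from the hinge, its face 36 mm off the lever's middle line; origin at the middle of its face. It meets the head of a seated plug about 0.05 rad before the lever's stop and gives way by about 5 mm against about 6 N.
- catch (a joint): Safety catch angle (rad): 0 is on, its bar lying level across the front of the lever; it grows as the bar swings up and the thumb paddle goes over to -y of the press; 1.7 is fully over, the bar upright. Past about 1.2 rad it falls over by its own weight and stays; under 1 N at the paddle moves it.
- catch_pivot (a point): The catch's pivot, at (102, -115, 122) mm of the press, its axis along the press's x. The bar (16 mm thick along x, 12 mm tall) runs from here 121 mm to +y of the press when the catch is on.
- catch_paddle (a point): Middle of the catch's thumb paddle: a plate 8 mm thick, 28 mm wide (along the press's x), standing up from the pivot when the catch is on, its top 55 mm above the pivot. This point is 40 mm from the pivot and moves with the catch. Push its +y face towards -y of the press and over.
- square_peg: square wooden peg without a head, 22 x 22 x 50 mm, standing in one compartment of the bin; origin at the centre of its underside. Not needed.
- collar: flat wooden ring, 40 mm across, 20 mm tall, hole 22 mm, lying in one compartment of the bin; origin at the centre of its underside. Not needed.
- bowl: black rubber plaster-mixing bowl, 100 mm across, 55 mm tall, towards the back of the bench; origin at the centre of its underside. Bystander.
- mallet: rubber mallet with wooden handle, 280 mm long, lying at the back of the bench; origin under its middle. Bystander.
- brush: flat brush with wooden handle, 200 mm long, lying to the right of the press; origin under its middle. Bystander.
- offcut: plaster offcut, 70 x 45 x 30 mm, in front and to the right of the press; origin at the centre of its underside. Bystander.
- mould_half: plaster mould half, 120 x 100 x 45 mm, back left behind the bin; origin at the centre of its underside. Bystander.

How it is judged:
On the way, in this order (a step that is already met when the one before it is completed fails the run):
1. the plug is seated in the block and let go, with the catch on and the lever up (horizontal distance between plug and socket below 0.006 m and z of plug_shoulder in the frame of socket between -0.004 and 0.003 m and angle between plug's own z axis and vertical below 0.1 rad and contact force between the fingers and plug below 0.1 N and value of joint catch below 0.3 rad and value of joint lever below 0.15 rad), for 0.2 s.
2. the catch is flipped over while the lever is still up (value of joint catch above 1.3 rad and value of joint lever below 0.15 rad), for 0.2 s.
3. the lever is pulled down and the pad presses on the plug (value of joint lever above 1.57 rad and contact force between pad and plug above 2 N), for 0.2 s.
At the end, for the whole second after the job is handed in: The plug is seated upright in the hole (axis within 6 mm, shoulder within 3 mm of the block's face, tilt under 0.1 rad), the catch is over (above 1.3 rad), the lever is held down at its stop (above 1.57 rad) by the fingers on its handle (over 1 N), and the pad presses on the plug with more than 2 N (all of step 3 and horizontal distance between plug and socket below 0.006 m and z of plug_shoulder in the frame of socket between -0.004 and 0.003 m and angle between plug's own z axis and vertical below 0.1 rad and value of joint catch above 1.3 rad and contact force between the fingers and handle above 1 N and contact force between the fingers and plug below 0.1 N); the arm keeps its last pose, push and grip.
It fails at once if another loose thing is moved by more than 30 mm (distance of any of square_peg, collar, bowl, mallet, brush, offcut, mould_half from where it was at the start of the episode above 0.03 m).
It fails at once if the lever is pulled with the catch on (value of joint lever above 0.2 rad and value of joint catch below 0.6 rad).
It also fails if it takes over 72 s, if anything falls off the work surface, if the arm or the gripper's body presses on something with over 40 N, if the wrist force passes 120 N, or if a joint passes its speed limit or range.

## Working session

There is one attempt and no reset: what is moved stays moved. The work goes in short steps, Python scripts to look and compute and a shell command to move; the robot and the scene stay as the last step left them, time stands still between calls to the robot, and variables do not carry over. Pictures are saved under pics/ and viewed, about 8 in all and at most 12, crops included, and the job is handed in when it is done.

```bash
mkdir -p pics; cat > h.py <<'E'
import numpy as np,cv2
from rig import monitor,cams
def snap(n,f=None):
    s=cams.snapshot(n)
    if f: cv2.imwrite('pics/'+f,s['pixels'][:,:,::-1])
    return s
def ray(s,u,v):
    K=np.array(s['camera_matrix']);R=np.array(s['rotation'])
    return np.array(s['eye']),R@np.linalg.solve(K,[u,v,1.])
def onz(s,u,v,z):
    e,d=ray(s,u,v); return e+d*(z-e[2])/d[2]
def proj(s,p):
    K=np.array(s['camera_matrix']);R=np.array(s['rotation'])
    q=K@(R.T@(np.array(p)-np.array(s['eye']))); return q[:2]/q[2]
def tri(s1,p1,s2,p2):
    e1,d1=ray(s1,*p1);e2,d2=ray(s2,*p2);d1/=np.linalg.norm(d1);d2/=np.linalg.norm(d2)
    t=np.linalg.lstsq(np.c_[d1,-d2],e2-e1,rcond=None)[0]
    a=e1+d1*t[0];b=e2+d2*t[1]; return (a+b)/2,np.linalg.norm(a-b)
E
python3 - <<'E'
from h import *
a=snap('top','top1.png');b=snap('scene','scene1.png')
for s in(a,b):print(s['eye'],s['rotation'],s['camera_matrix'])
print(monitor.state())
E
```

```text
[0.39162126 0.00920478 1.39128033] [ 0.71268203 -0.69760155  0.05597072 -0.04799659] [[389.04721984   0.         313.18152929]
 [  0.         389.04721984 203.45321172]
 [  0.           0.           1.        ]]
[1.11105933 0.77507799 0.96576633] [ 0.26924495  0.86232126 -0.41088242 -0.12282039] [[480.00527636   0.         320.87630243]
 [  0.         480.00527636 193.28608523]
 [  0.           0.           1.        ]]
{'clock': 0.1, 'qpos': array([-1.13802254e+00,  4.23732894e-01,  1.63062146e+00,  3.20601094e-05,
        1.08859937e+00, -1.90103354e-02]), 'qd': array([-0.00065459, -0.00042591, -0.00175189,  0.00058071, -0.00083005,
        0.00050786]), 'tau': array([ 2.07448267e-05, -5.45614815e+01, -2.74325109e+01,  6.45378884e-02,
        1.88810454e-02, -3.14621195e-05]), 'position': array([ 0.2727128 , -0.56191973,  0.30199595]), 'orientation': array([ 9.74596136e-01,  2.23968543e-01, -1.25893619e-04, -6.68939648e-04]), 'wrist_force': array([-0.08441036, -1.14694442,  0.02721559]), 'wrist_torque': array([-0.04028879, -0.06338725, -0.0153155 ]), 'finger_gap': 0.08769091440824388}
```

View pics/top1.png

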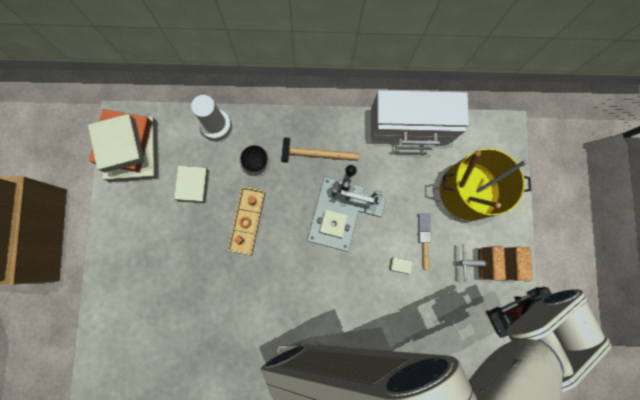

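View pics/scene1.png

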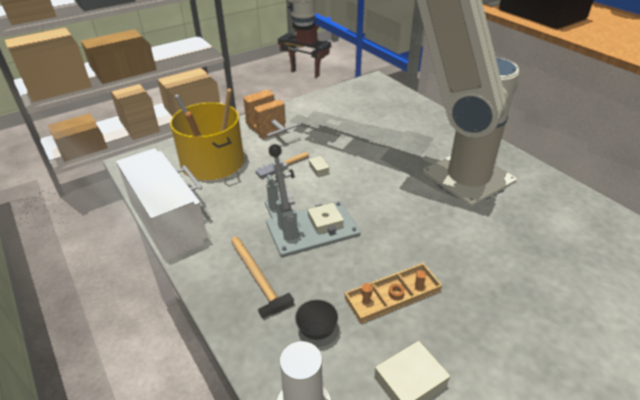

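The top view shows the press (hole near (333,224), black ball near (350,171)) and the bin around (246,222), with things at (252,201), (245,222) and (239,240). The scene view shows the bin at (393,290), with the collar in the middle. `rotation` is a quaternion, so I'll fix the helper and look at enlarged crops.

```bash
sed -i "s/R=np.array(s\['rotation'\])/R=Rot.from_quat(s['rotation']).as_matrix()/; 1a from scipy.spatial.transform import Rotation as Rot" h.py
python3 - <<'E'
from h import *
a=snap('top');b=snap('scene')
A=a['pixels'][165:260,222:392,::-1];B=b['pixels'][135:325,255:445,::-1]
A=cv2.resize(A,None,fx=4.7,fy=4.7,interpolation=cv2.INTER_CUBIC)
cv2.imwrite('pics/topc.png',A)
cv2.imwrite('pics/scenec.png',cv2.resize(B,(600,600),interpolation=cv2.INTER_CUBIC))
print(onz(a,333,224,.045),onz(b,325,215,.045))
E
```

```text
[ 0.52075373 -0.0742727   0.045     ] [ 0.5263985  -0.07244355  0.045     ]
```

View pics/topc.png

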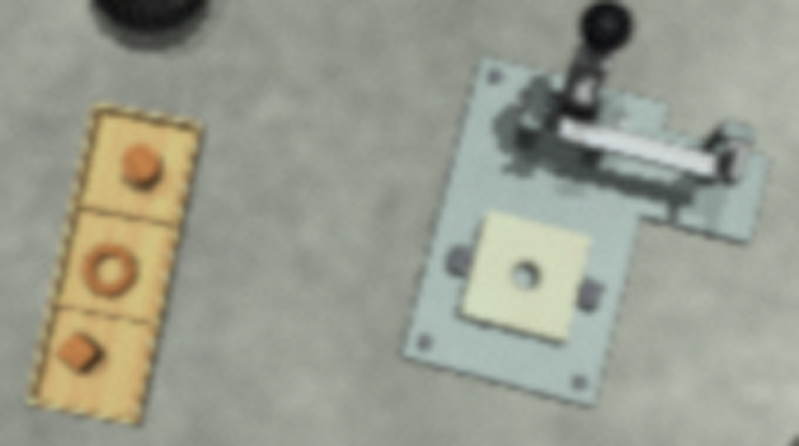

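View pics/scenec.png

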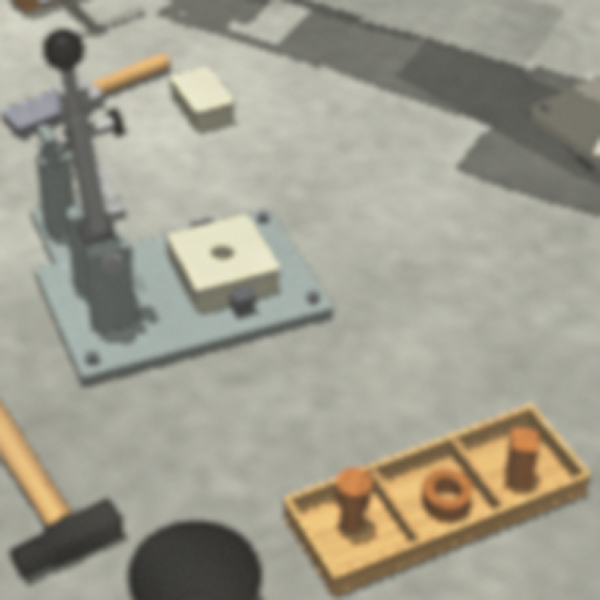

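The round plug (headed, cylinder-topped) is in the far compartment: top crop (141,165), scene crop (353,482). The square peg is in the near one and the collar is in the middle. The catch bar is the light strip at (640,145) in the top crop. Next I'll measure the press pose and the plug.

```bash
python3 - <<'E'
from h import *
a=snap('top');b=snap('scene')
def cont(s,lo,hi,box,f=6):
    x0,y0,x1,y1=box
    im=cv2.resize(s['pixels'][y0:y1,x0:x1],None,fx=f,fy=f,interpolation=cv2.INTER_CUBIC)
    h=cv2.cvtColor(im,cv2.COLOR_RGB2HSV);m=cv2.inRange(h,lo,hi)
    c=max(cv2.findContours(m,cv2.RETR_EXTERNAL,cv2.CHAIN_APPROX_NONE)[0],key=cv2.contourArea)
    return (c[:,0,:]+.5)/f-.5+[x0,y0]
# print colours
for s,p in((a,(325,215)),(a,(252,200)),(a,(240,205)),(b,(320,225)),(b,(367,287)),(b,(366,298)),(b,(375,283)),(a,(246,200))):
    print(p,cv2.cvtColor(s['pixels'][p[1]:p[1]+1,p[0]:p[0]+1],cv2.COLOR_RGB2HSV)[0,0])
def rect(s,c,z):
    P=np.array([onz(s,u,v,z)[:2] for u,v in c]);r=cv2.minAreaRect((P*1000).astype(np.float32));return r
c=cont(a,(18,25,170),(40,140,255),(315,205,352,242));print('block top',rect(a,c,.045))
c=cont(b,(18,25,195),(40,140,255),(305,200,348,235));print('block scene',rect(b,c,.045))
c=cont(a,(0,120,60),(14,255,255),(243,190,262,210));print('plug top',rect(a,c,.058),c.min(0),c.max(0))
c=cont(b,(0,120,60),(13,255,255),(358,280,378,306));print('plug scene bbox',c.min(0),c.max(0))
c=cont(a,(0,0,0),(180,255,60),(340,160,360,178));r=cv2.minEnclosingCircle(c.astype(np.float32));print('ball top',r)
c=cont(b,(0,0,0),(180,255,60),(265,140,285,160));q=cv2.minEnclosingCircle(c.astype(np.float32));print('ball sc',q,tri(a,r[0],b,q[0]))
E
```

```text
(325, 215) [ 38  34 207]
(252, 200) [ 13 154 192]
(240, 205) [ 21 106 175]
(320, 225) [ 27  40 213]
(367, 287) [ 14 161 211]
(366, 298) [ 14 132 106]
(375, 283) [ 17 114 130]
(246, 200) [ 22 105 206]
block top ((523.356201171875, -75.89385986328125), (79.87849426269531, 77.98074340820312), 77.00786590576172)
block scene ((523.086181640625, -77.43447875976562), (83.5560073852539, 80.86316680908203), 76.2329330444336)
plug top ((597.942626953125, 209.517822265625), (26.004615783691406, 22.96416473388672), 13.532020568847656) [248.25       196.08333333] [255.08333333 203.41666667]
plug scene bbox [361.25       284.91666667] [372.08333333 302.58333333]
ball top ((349.6175842285156, 171.3537139892578), 6.571397304534912)
ball sc ((274.7371826171875, 150.75), 5.59257698059082) (array([ 0.65129549, -0.10569637,  0.29725702]), np.float64(0.003692245566095098))
```

```bash
python3 - <<'E'
from h import *
a=snap('top');b=snap('scene')
for s,box in((a,(240,188,264,212)),(b,(355,278,382,310))):
    x0,y0,x1,y1=box
    im=cv2.resize(s['pixels'][y0:y1,x0:x1],None,fx=6,fy=6,interpolation=cv2.INTER_CUBIC)
    h=cv2.cvtColor(im,cv2.COLOR_RGB2HSV);m=cv2.inRange(h,(0,125,150),(16,255,255))
    c=max(cv2.findContours(m,cv2.RETR_EXTERNAL,cv2.CHAIN_APPROX_NONE)[0],key=cv2.contourArea)[:,0]
    e=cv2.minAreaRect(c.astype(np.float32));p=(np.array(e[0])+.5)/6-.5+[x0,y0]
    print(p,np.array(e[1])/6,e[2],onz(s,*p,.058))
print(tri(a,(251.8,199.5),b,(366.8,287)))
for p in([.598,.209,.058],[.598,.209,.046]):print(proj(a,p),proj(b,p))
st=monitor.state();x,y=st['orientation'][:2];print('tool y axis deg',np.degrees(2*np.arctan2(y,x))-90,st['position'])
E
```

```text
[251.49708811 198.81149928] [7.05974515 7.85272789] 82.40535736083984 [0.60089887 0.21011389 0.058     ]
[366.83333333 287.41666667] [ 8.33333333 12.83333333] 90.0 [0.60135525 0.2120342  0.058     ]
(array([0.59900059, 0.20932082, 0.05522887]), np.float64(0.00016582174822907527))
[251.78258478 199.64512145] [367.13406615 285.98612561]
[252.27482374 200.18166116] [366.88000833 289.20661463]
tool y axis deg -64.11213651970517 [ 0.27285047 -0.5622142   0.30256043]
```

Press origin is about (0.523, -0.0765) with yaw -13°. The ball agrees with this: 132 mm out and z 0.297. The plug is at (0.599, 0.2095). I'll go there with the jaws along the press's y (turn -39°).

```bash
python3 -m jog '[[[0,0,15],0,8.7],[[0,0,15],0,8.7],[[0,0,15],0,8.7],[[0,0,15],0,8.7],[[16,40,15],-20,6],[[16,40,15],-20,6],[[16,40,15],-20,6],[[16,40,15],-20,6],[[16,40,15],-20,6],[[16,40,15],-20,6],[[16,40,15],-20,6],[[16,40,15],-20,6],[[16,40,15],-20,6],[[16,40,15],-20,6],[[16,40,15],-20,6],[[16,40,15],-20,6]]'
python3 -m jog '[[[16.6,37.2,0],-19,6],[[16.6,37.2,0],-19,6],[[16.6,37.2,0],-19,6],[[16.6,37.2,0],-19,6],[[16.6,37.2,0],-19,6],[[16.6,37.2,0],-19,6],[[16.6,37.2,0],-19,6],[[16.6,37.2,0],-19,6],[[16.6,37.2,0],-19,6],[[16.6,37.2,0],-19,6],[[16.6,37.2,-18],-19,6],[[16.6,37.2,-18],-19,6],[[16.6,37.2,-18],-19,6],[[16.6,37.2,-18],-19,6],[[16.6,37.2,-18],-19,6],[[16.6,37.2,-18],-19,6],[[16.6,37.2,-18],-19,6],[[16.6,37.2,-18],-19,6]]'
python3 - <<'E'
from h import *
b=snap('scene');st=monitor.state();x,y=st['orientation'][:2];print(np.degrees(2*np.arctan2(y,x))-90,st['position'],st['qpos'])
cv2.imwrite('pics/s2.png',cv2.resize(b['pixels'][150:330,260:460,::-1],(667,600),interpolation=cv2.INTER_CUBIC))
E
```

```text
clock: 1.73
position: [0.4336, -0.1595, 0.4529]
orientation: [0.999, 0.054, 0.0, -0.0]
wrist_force: [0.0, 0.5, 0.1]
finger_gap: 0.06
clock: 3.23
position: [0.6005, 0.2097, 0.2755]
orientation: [0.993, -0.114, 0.002, -0.001]
wrist_force: [0.9, -0.1, 0.7]
finger_gap: 0.0604
-103.1378234922514 [0.60052455 0.20980945 0.27581134] [ 3.17428043e-01  4.67448131e-01  1.62713530e+00 -5.32075076e-05
  1.04202744e+00  2.11754937e+00]
```

View pics/s2.png

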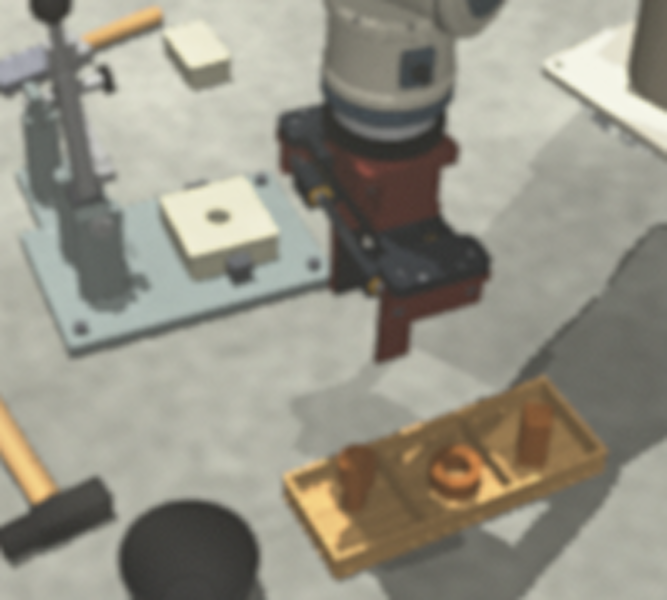

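The view shows the gripper hovering above the bin with a finger at crop (393,330) and the plug at (357,480). It lines up and the way down is clear, so I'll descend and grip the head only (fingertips at z about 37 mm).

```bash
python3 -m jog '[[[0,0,-4],0,6],[[0,0,-8],0,6],[[0,0,-12],0,6],[[0,0,-14],0,6],[[0,0,-15.5],0,6],[[0,0,-15.5],0,6],[[0,0,-15.5],0,6],[[0,0,-15.5],0,6],[[0,0,-15.5],0,2],[[0,0,-15.5],0,2],[[0,0,-15.5],0,2],[[0,0,-15.5],0,2],[[0,0,-15.5],0,2],[[0,0,-15.5],0,2],[[0,0,-15.5],0,2],[[0,0,-15.5],0,2]]'
python3 -m jog '[[[0,0,0],0,2],[[0,0,0],0,2]]'
```

```text
clock: 4.62
position: [0.599, 0.2098, 0.1179]
orientation: [0.993, -0.114, 0.0, -0.0]
wrist_force: [0.3, -0.0, 2.6]
finger_gap: 0.0277
clock: 4.78
position: [0.599, 0.2097, 0.1178]
orientation: [0.993, -0.114, 0.0, -0.0]
wrist_force: [-0.0, -1.2, 3.9]
finger_gap: 0.0274
```

```bash
python3 -m jog '[[[0,0,4],0,2],[[0,0,8],0,2],[[0,0,12],0,2],[[-1,-4,14],0,2],[[-2,-8,14],0,2],[[-3,-12,14],0,2],[[-4,-16,14],0,2],[[-5,-20,14],0,2],[[-6,-24,14],0,2],[[-7,-27,14],0,2],[[-7.6,-28.6,14],0,2],[[-7.6,-28.6,14],0,2],[[-7.6,-28.6,10],0,2],[[-7.6,-28.6,7.5],0,2],[[-7.6,-28.6,7.5],0,2],[[-7.6,-28.6,7.5],0,2],[[-7.6,-28.6,7.5],0,2],[[-7.6,-28.6,7.5],0,2]]'
python3 - <<'E'
from h import *
b=snap('scene');a=snap('top');st=monitor.state();p=st['position'];print(p,st['finger_gap'])
for d in(0,.0):
  print('expected foot',proj(b,p-[0,0,.1138]),'shoulder',proj(b,p-[0,0,.0838]),'socket',proj(b,[.523,-.0765,.045]),'top-view socket',proj(a,[.523,-.0765,.045]))
cv2.imwrite('pics/s3.png',np.hstack([cv2.resize(b['pixels'][160:240,290:360,::-1],(525,600),interpolation=cv2.INTER_CUBIC),cv2.resize(a['pixels'][200:250,310:360,::-1],(270,600),interpolation=cv2.INTER_CUBIC)]))
E
```

```text
clock: 6.28
position: [0.524, -0.0759, 0.1942]
orientation: [0.993, -0.114, 0.001, 0.0]
wrist_force: [-0.1, 0.0, -0.1]
finger_gap: 0.028
[ 0.52380998 -0.07609915  0.19412942] 0.02778953550268645
expected foot [324.96382026 204.64811879] shoulder [324.92034708 196.49511604] socket [325.16481029 213.77969706] top-view socket [333.64891751 223.36946214]
expected foot [324.96382026 204.64811879] shoulder [324.92034708 196.49511604] socket [325.16481029 213.77969706] top-view socket [333.64891751 223.36946214]
```

View pics/s3.png

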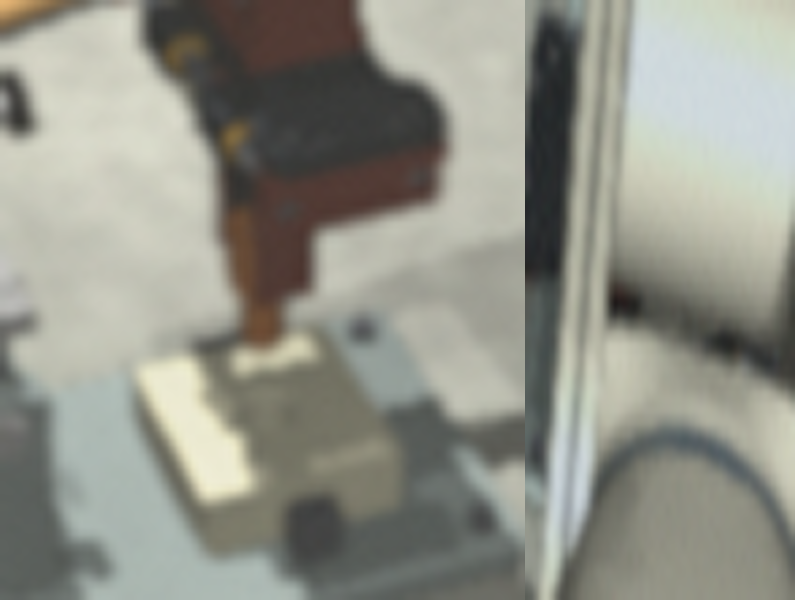

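The foot appears at about (325.0,205.3), against an expected (325.0,204.6), so the plug hangs true and is laterally over the hole. Lowering slowly.

```bash
python3 -m jog '[[[0,0,-1],0,2],[[0,0,-2],0,2],[[0,0,-2.6],0,2],[[0,0,-3],0,2],[[0,0,-3.3],0,2],[[0,0,-3.6],0,2],[[0,0,-3.9],0,2],[[0,0,-4.1],0,2],[[0,0,-4.1],0,2],[[0,0,-4.1],0,2]]'
```

```text
clock: 7.22
position: [0.5229, -0.0763, 0.1517]
orientation: [0.993, -0.114, 0.0, -0.0]
wrist_force: [0.3, -0.5, -0.2]
finger_gap: 0.0278
```

The foot is 7 mm into the hole with no force. Going on down.

```bash
python3 -m jog '[[[0,0,-0.5],0,2],[[0,0,-1],0,2],[[0,0,-1.4],0,2],[[0,0,-1.8],0,2],[[0,0,-2.1],0,2],[[0,0,-2.3],0,2],[[0,0,-2.3],0,2],[[0,0,-2.3],0,2],[[0,0,-2.3],0,2]]'
```

```text
clock: 7.97
position: [0.523, -0.076, 0.1286]
orientation: [0.993, -0.114, 0.0, -0.0]
wrist_force: [1.7, 4.0, -0.7]
finger_gap: 0.027
```

Depth matches a seated plug (TCP 0.1286 against 0.1288 predicted). Release, rise, and look.

```bash
python3 -m jog '[[[0,0,0],0,5],[[0,0,0],0,5],[[0,0,0],0,5],[[0,0,0],0,5],[[0,0,0],0,5],[[0,0,0],0,5],[[0,0,3],0,5],[[0,0,7],0,5],[[0,0,11],0,5],[[-2,0,15],0,5],[[-6,-4,18],0,5],[[-10,-8,18],0,5],[[-10,-8,18],0,5],[[-10,-8,18],0,5],[[-10,-8,18],0,5]]'
python3 - <<'E'
from h import *
b=snap('scene');st=monitor.state();print(st['position'],st['qpos'])
for z in(.045,.069):print(proj(b,[.523,-.0765,z]))
cv2.imwrite('pics/s4.png',cv2.resize(b['pixels'][130:250,260:360,::-1],(500,600),interpolation=cv2.INTER_CUBIC))
E
```

```text
clock: 9.22
position: [0.4219, -0.1573, 0.3093]
orientation: [0.993, -0.116, 0.001, 0.0]
wrist_force: [0.1, 0.0, -0.2]
finger_gap: 0.0498
[ 0.42275243 -0.15667251  0.30899733] [-3.81420928e-01  1.54988808e-01  1.99455906e+00  2.69209766e-04
  9.91063989e-01  1.42005327e+00]
[325.16481029 213.77969706]
[325.13293908 207.48592458]
```

View pics/s4.png

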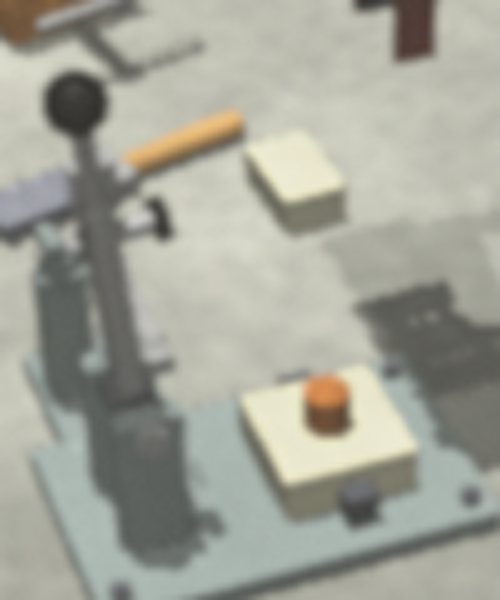

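The head top is at crop (327,390), i.e. (325.4,208.0) against a predicted (325.1,207.5). So the plug is seated upright with its shoulder on the block, the lever is up and the catch is on. Now the catch: turn +90° (jaws along press x), close the fingers, and come down beside the +y face of the paddle.

```bash
python3 -m jog '[[[0,0,1],45,0],[[0,0,1],90,0],[[0,0,1],90,0],[[0,0,1],90,0],[[0,0,1],90,0],[[0,0,1],90,0],[[0,0,1],90,0],[[0,0,1],90,0],[[0,0,1],90,0],[[0,0,1],90,0],[[0,0,1],90,0],[[0,0,1],90,0],[[0,0,1],90,0],[[0,0,1],90,0],[[0,0,1],90,0]]'
python3 -m jog '[[[4,-0.7,0],0,0],[[8,-1.4,0],0,0],[[12,-2.1,0],0,0],[[16.9,-3,0],0,0],[[16.9,-3,0],0,0],[[16.9,-3,0],0,0],[[16.9,-3,0],0,0],[[16.9,-3,0],0,0]]'
python3 - <<'E'
from h import *
b=snap('scene');st=monitor.state();x,y=st['orientation'][:2];print(st['position'],np.degrees(2*np.arctan2(y,x))-90,st['finger_gap'])
cv2.imwrite('pics/s5.png',cv2.resize(b['pixels'][100:240,250:350,::-1],(430,600),interpolation=cv2.INTER_CUBIC))
E
```

```text
clock: 10.52
position: [0.4235, -0.1556, 0.3182]
orientation: [0.784, 0.621, -0.0, -0.0]
wrist_force: [0.2, -0.2, 0.4]
finger_gap: 0.0006
clock: 11.18
position: [0.5904, -0.1857, 0.3181]
orientation: [0.783, 0.621, -0.001, -0.001]
wrist_force: [-1.3, 0.3, 0.3]
finger_gap: 0.0007
[ 0.59039074 -0.18578595  0.31848044] -13.149408094365597 0.00015803082258309423
```

View pics/s5.png

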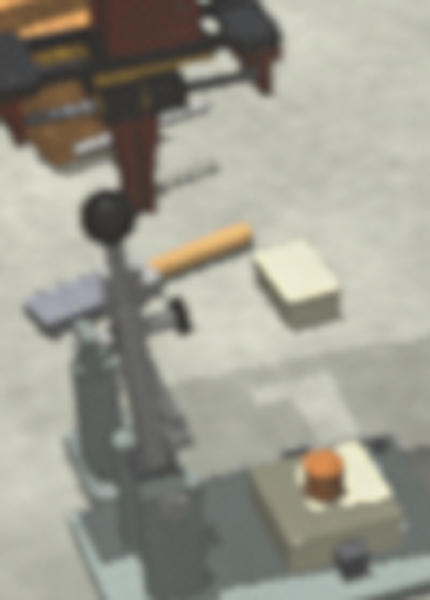

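The view shows the closed fingers, tip at crop (143,205), above and behind the lever line, clear of the lever. The plug is still seated at (323,475). Descend beside the paddle, then sweep toward press -y.

```bash
python3 -m jog '[[[0,0,-4],0,0],[[0,0,-7],0,0],[[0,0,-9],0,0],[[0,0,-10.2],0,0],[[0,0,-10.2],0,0],[[0,0,-10.2],0,0],[[0,0,-10.2],0,0],[[0,0,-10.2],0,0]]'
python3 -m jog '[[[-0.22,-0.97,0],0,0],[[-0.45,-1.95,0],0,0],[[-0.67,-2.92,0],0,0],[[-0.9,-3.9,0],0,0],[[-1.12,-4.87,0],0,0],[[-1.35,-5.85,0],0,0],[[-1.51,-6.53,0],0,0],[[-1.51,-6.53,0],0,0],[[-1.51,-6.53,0],0,0],[[-1.51,-6.53,0],0,0],[[-1.51,-6.53,0],0,0],[[-1.51,-6.53,0],0,0]]'
python3 - <<'E'
from h import *
b=snap('scene');a=snap('top')
cv2.imwrite('pics/s6.png',np.hstack([cv2.resize(b['pixels'][100:240,250:350,::-1],(430,600),interpolation=cv2.INTER_CUBIC),cv2.resize(a['pixels'][150:250,310:370,::-1],(360,600),interpolation=cv2.INTER_CUBIC)]))
E
```

```text
clock: 11.9
position: [0.5926, -0.1866, 0.2185]
orientation: [0.783, 0.622, 0.001, 0.001]
wrist_force: [0.3, -0.0, -0.2]
finger_gap: 0.0006
clock: 12.9
position: [0.5769, -0.2512, 0.2166]
orientation: [0.783, 0.622, -0.0, -0.0]
wrist_force: [-0.2, -0.8, -0.3]
finger_gap: 0.0004
```

View pics/s6.png

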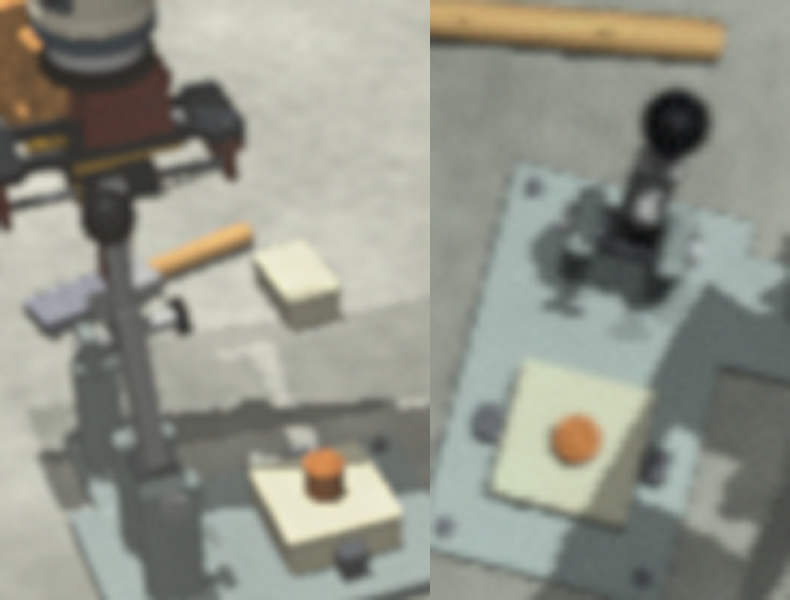

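The bar no longer lies across the lever, whose ball is at (675,120) in the right half, still up. I'll move clear to -y, rise, and check the catch and ball.

```bash
python3 -m jog '[[[-0.5,-2,0],0,0],[[-0.9,-4,0],0,0],[[-0.9,-4,0],0,0],[[-0.9,-4,4],0,3],[[-0.9,-4,8],0,6],[[-0.9,-4,12],0,6],[[-0.9,-4,16],0,6],[[-4.9,-4,20],0,6],[[-8.9,-4,20],0,6],[[-12.9,-4,20],0,6],[[-15,-4,20],0,6],[[-15,-4,20],-45,6],[[-15,-4,20],-90,6],[[-15,-4,20],-90,6],[[-15,-4,20],-90,6],[[-15,-4,20],-90,6],[[-15,-4,20],-90,6],[[-15,-4,20],-90,6],[[-15,-4,20],-90,6],[[-15,-4,20],-90,6]]'
python3 -m jog '[[[0,0,0],0,6],[[0,0,0],0,6],[[0,0,0],0,6],[[0,0,0],-1,6],[[0,0,0],0,6],[[0,0,0],0,6]]'
python3 - <<'E'
from h import *
b=snap('scene');a=snap('top');st=monitor.state();x,y=st['orientation'][:2];print(st['position'],np.degrees(2*np.arctan2(y,x))-90)
cs=[]
for s,(x0,y0,x1,y1) in((a,(340,158,360,178)),(b,(265,140,285,160))):
    im=cv2.resize(s['pixels'][y0:y1,x0:x1],None,fx=6,fy=6,interpolation=cv2.INTER_CUBIC)
    m=cv2.inRange(cv2.cvtColor(im,cv2.COLOR_RGB2HSV),(0,0,0),(180,255,60))
    c=max(cv2.findContours(m,cv2.RETR_EXTERNAL,cv2.CHAIN_APPROX_NONE)[0],key=cv2.contourArea)
    q,r=cv2.minEnclosingCircle(c.astype(np.float32));cs.append((np.array(q)+.5)/6-.5+[x0,y0])
print(cs,tri(a,cs[0],b,cs[1]))
P=lambda x,y,z:[.523+.9744*x+.225*y,-.0765-.225*x+.9744*y,z]
for t in(1.3,1.7):print('bar end',proj(a,P(.102,-.115+.121*np.cos(t),.122+.121*np.sin(t))),proj(b,P(.102,-.115+.121*np.cos(t),.122+.121*np.sin(t))))
print('pred ball',P(.132,0,.299))
cv2.imwrite('pics/s7.png',np.hstack([cv2.resize(b['pixels'][130:230,250:320,::-1],(420,600),interpolation=cv2.INTER_CUBIC),cv2.resize(a['pixels'][150:250,330:390,::-1],(360,600),interpolation=cv2.INTER_CUBIC)]))
E
```

```text
clock: 14.67
position: [0.4269, -0.2909, 0.4166]
orientation: [0.994, 0.105, 0.0, -0.0]
wrist_force: [-0.4, 0.4, 0.3]
finger_gap: 0.0599
clock: 15.17
position: [0.4268, -0.2915, 0.4167]
orientation: [0.994, 0.109, -0.0, -0.0]
wrist_force: [-0.4, 0.3, 0.3]
finger_gap: 0.0599
[ 0.426767   -0.29156842  0.41667113] -77.53477315606105
[array([349.73660851, 171.42732875]), array([275.1971906 , 150.50956217])] (array([ 0.65052898, -0.10567163,  0.29782144]), np.float64(0.0026721212356846068))
bar end [372.43897843 191.25548076] [278.33466618 150.56839213]
bar end [388.16027066 194.93904324] [273.02504388 140.48830182]
pred ball [0.6516208, -0.1062, 0.299]
```

View pics/s7.png

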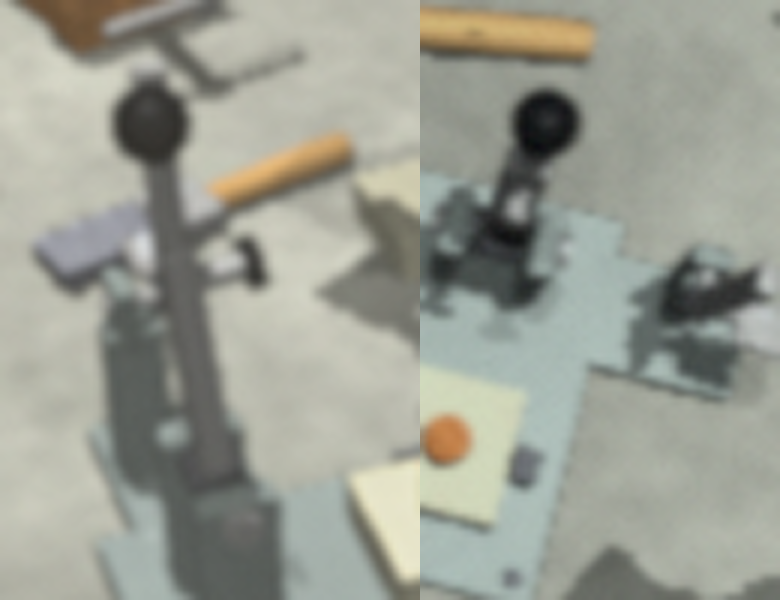

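The catch is fully over: the bar end in the top view is at about (387,200), close to the predicted 1.7 rad position (388,195), and in the scene view just above the ball. The ball is at (0.651,-0.106,0.298) with the lever up. Now I'll grasp the ball.

```bash
python3 -m jog '[[[0,0,2],-7,6],[[0,0,2],-14,6],[[0,0,2],-21,6],[[0,0,2],-25.5,6],[[4,3.3,2],-25.5,6],[[8,6.6,2],-25.5,6],[[12,9.9,2],-25.5,6],[[15,12.4,2],-25.5,6],[[18,14.9,2],-25.5,6],[[21,17.4,2],-25.5,6],[[22.4,18.55,2],-25.5,6],[[22.4,18.55,2],-25.5,6],[[22.4,18.55,2],-25.5,6],[[22.4,18.55,2],-25.5,6],[[22.4,18.55,2],-25.5,6]]'
python3 - <<'E'
from h import *
b=snap('scene','s8.png');st=monitor.state();x,y=st['orientation'][:2];print(st['position'],np.degrees(2*np.arctan2(y,x))-90)
for t in list(range(5,95,5))+[95]:
    r=np.radians;d=20*(np.sin(r(5-t))-np.sin(r(5)));print(t,[round(.9744*d,2),round(-.225*d,2),round(20*(np.cos(r(5-t))-np.cos(r(5))),2)],end=' ')
E
```

```text
clock: 16.52
position: [0.65, -0.1069, 0.4367]
orientation: [0.993, -0.114, -0.0, 0.0]
wrist_force: [-0.1, 0.1, 0.7]
finger_gap: 0.0602
[ 0.64996907 -0.10707416  0.43690306] -103.14293742962192
5 [np.float64(-1.7), np.float64(0.39), np.float64(0.08)] 10 [np.float64(-3.4), np.float64(0.78), np.float64(0.0)] 15 [np.float64(-5.08), np.float64(1.17), np.float64(-0.23)] 20 [np.float64(-6.74), np.float64(1.56), np.float64(-0.61)] 25 [np.float64(-8.36), np.float64(1.93), np.float64(-1.13)] 30 [np.float64(-9.93), np.float64(2.29), np.float64(-1.8)] 35 [np.float64(-11.44), np.float64(2.64), np.float64(-2.6)] 40 [np.float64(-12.88), np.float64(2.97), np.float64(-3.54)] 45 [np.float64(-14.23), np.float64(3.28), np.float64(-4.6)] 50 [np.float64(-15.48), np.float64(3.57), np.float64(-5.78)] 55 [np.float64(-16.63), np.float64(3.84), np.float64(-7.07)] 60 [np.float64(-17.66), np.float64(4.08), np.float64(-8.45)] 65 [np.float64(-18.58), np.float64(4.29), np.float64(-9.92)] 70 [np.float64(-19.36), np.float64(4.47), np.float64(-11.47)] 75 [np.float64(-20.01), np.float64(4.62), np.float64(-13.08)] 80 [np.float64(-20.52), np.float64(4.74), np.float64(-14.75)] 85 [np.float64(-20.89), np.float64(4.82), np.float64(-16.45)] 90 [np.float64(-21.11), np.float64(4.88), np.float64(-18.18)] 95 [np.float64(-21.19), np.float64(4.89), np.float64(-19.92)]
```

```bash
python3 -m jog '[[[0.1,0.1,-3],0,6],[[0.1,0.1,-5.5],0,6],[[0.1,0.1,-7],0,6],[[0.1,0.1,-7.8],0,6],[[0.1,0.1,-7.8],0,6],[[0.1,0.1,-7.8],0,6],[[0.1,0.1,-7.8],0,6],[[0.1,0.1,-7.8],0,2],[[0.1,0.1,-7.8],0,2],[[0.1,0.1,-7.8],0,2],[[0.1,0.1,-7.8],0,2],[[0.1,0.1,-7.8],0,2],[[0.1,0.1,-7.8],0,2],[[0.1,0.1,-7.8],0,2],[[0.1,0.1,-7.8],0,2],[[0.1,0.1,-7.8],0,2]]'
```

```text
clock: 17.9
position: [0.6518, -0.1055, 0.3591]
orientation: [0.993, -0.114, 0.0, 0.0]
wrist_force: [-2.3, -3.8, 3.8]
finger_gap: 0.0327
```

The gap is 33 mm with the ball in the pads. Pull along the arc.

```bash
python3 -m jog '[[[-0.8,0.2,0.05],0,2],[[-1.7,0.39,0.08],0,2],[[-3.4,0.78,0],0,2],[[-5.08,1.17,-0.23],0,2],[[-6.74,1.56,-0.61],0,2],[[-8.36,1.93,-1.13],0,2],[[-9.93,2.29,-1.8],0,2],[[-11.44,2.64,-2.6],0,2],[[-12.88,2.97,-3.54],0,2],[[-14.23,3.28,-4.6],0,2],[[-15.48,3.57,-5.78],0,2],[[-15.48,3.57,-5.78],0,2],[[-15.48,3.57,-5.78],0,2]]'
```

```text
clock: 18.98
position: [0.4969, -0.0684, 0.3014]
orientation: [0.993, -0.114, -0.0, -0.001]
wrist_force: [-2.5, 4.6, 9.9]
finger_gap: 0.0328
```

```bash
python3 -m jog '[[[-1.15,0.27,-1.29],0,2],[[-2.18,0.51,-2.67],0,2],[[-3.1,0.72,-4.14],0,2],[[-3.88,0.9,-5.69],0,2],[[-4.53,1.05,-7.3],0,2],[[-5.04,1.17,-8.97],0,2],[[-5.41,1.25,-10.67],0,2],[[-5.6,1.3,-12],0,2],[[-5.68,1.31,-13.2],0,2],[[-5.71,1.32,-14.1],0,2],[[-5.71,1.32,-14.4],0,2],[[-5.71,1.32,-14.4],0,2],[[-5.71,1.32,-14.4],0,2],[[-5.71,1.32,-14.4],0,2],[[-5.71,1.32,-14.4],0,2]]'
python3 - <<'E'
from h import *
b=snap('scene');a=snap('top')
P=lambda x,y,z:[.523+.9744*x+.225*y,-.0765-.225*x+.9744*y,z]
st=monitor.state();print(st['position'],st['wrist_force'],st['finger_gap'],'ball expected',P(-.085,0,.1),proj(b,P(-.085,0,.1)))
cv2.imwrite('pics/s9.png',cv2.resize(b['pixels'][130:250,250:370,::-1],(600,600),interpolation=cv2.INTER_CUBIC))
E
```

```text
clock: 20.23
position: [0.4397, -0.0548, 0.157]
orientation: [0.993, -0.114, -0.001, -0.001]
wrist_force: [-2.5, 13.0, 7.3]
finger_gap: 0.033
[ 0.43969702 -0.05476561  0.15705059] [-2.5882495  13.55187619  7.2136146 ] 0.032888090890804925 ball expected [0.440176, -0.057374999999999995, 0.1] [352.68760325 191.98087699]
```

View pics/s9.png

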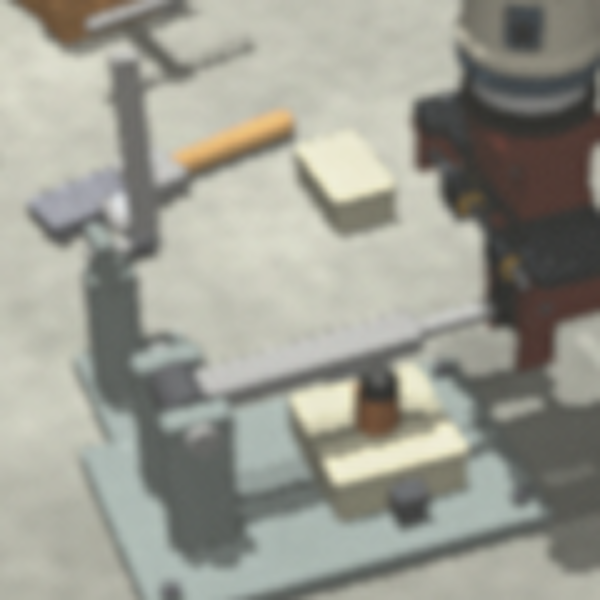

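The lever is level at the stop: its stem runs to crop (485,313), pointing at the expected ball position (513,310). The pad sits on the plug head at (378,385), and the catch bar is upright at (135,150). I'll ease the lateral offset and press slightly more, to confirm the stop by force.

```bash
python3 -m jog '[[[0,-0.1,-0.1],0,2],[[0,-0.2,-0.3],0,2],[[0,-0.2,-0.3],0,2],[[0,-0.2,-0.3],0,2],[[0,-0.2,-0.3],0,2],[[0,-0.2,-0.3],0,2],[[0,-0.2,-0.3],0,2],[[0,-0.2,-0.3],0,2],[[0,-0.2,-0.3],0,2],[[0,-0.2,-0.3],0,2]]'
```

```text
clock: 21.17
position: [0.4397, -0.0553, 0.1541]
orientation: [0.993, -0.115, -0.001, -0.002]
wrist_force: [-1.2, 28.7, 9.3]
finger_gap: 0.0331
```

Lateral force went the wrong way (28 N), so I'll shift back toward +y and check the lever angle from the stem in the picture.

```bash
python3 -m jog '[[[0,0.1,0],0,2],[[0,0.2,0],0,2],[[0,0.3,0],0,2],[[0,0.3,0],0,2],[[0,0.3,0],0,2],[[0,0.3,0],0,2],[[0,0.3,0],0,2],[[0,0.3,0],0,2]]'
python3 - <<'E'
from h import *
b=snap('scene')
P=lambda x,y,z:[.523+.9744*x+.225*y,-.0765-.225*x+.9744*y,z]
st=monitor.state();print(st['position'],st['wrist_force'],st['finger_gap'])
im=cv2.resize(b['pixels'][130:250,250:370,::-1],(600,600),interpolation=cv2.INTER_CUBIC)
for t,c in((1.57,(0,0,255)),(1.658,(0,255,0))):
  for r in np.arange(.02,.185,.02):
    f=np.radians(5)-t; q=(proj(b,P(.115+r*np.sin(f),0,.1+r*np.cos(f)))-[250,130]+.5)*5
    cv2.circle(im,tuple(int(v) for v in q),3,c,-1)
cv2.imwrite('pics/s10.png',im)
E
```

```text
clock: 21.83
position: [0.4398, -0.0545, 0.1542]
orientation: [0.993, -0.114, -0.001, -0.001]
wrist_force: [-3.2, 6.1, 8.4]
finger_gap: 0.0328
[ 0.43982424 -0.05452967  0.15421046] [-4.4696827   5.65682356  7.86729407] 0.033066191132011
```

View pics/s10.png

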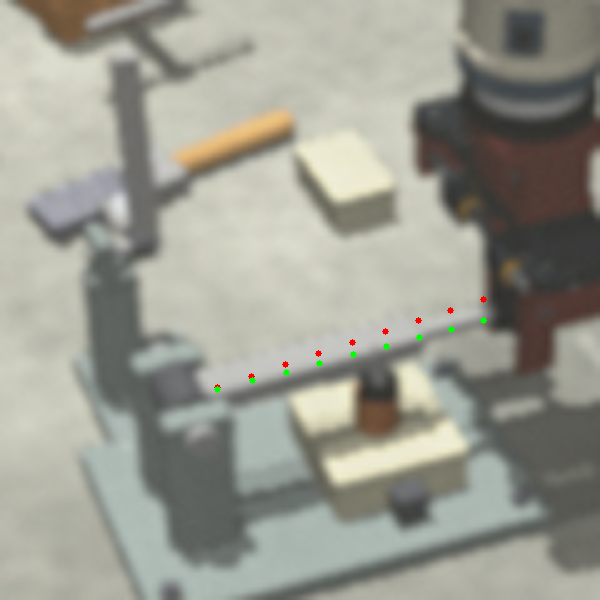

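The stem lies between the 1.57 (red) and 1.658 (green) lines, nearer green. I'll press a little further to be sure of the stop.

```bash
python3 -m jog '[[[0,0.1,-0.3],0,2],[[0,0.1,-0.6],0,2],[[0,0.1,-0.8],0,2],[[0,0.1,-0.8],0,2],[[0,0.1,-0.8],0,2],[[0,0.1,-0.8],0,2],[[0,0.1,-0.8],0,2],[[0,0.1,-0.8],0,2]]'
python3 - <<'E'
from h import *
b=snap('scene')
P=lambda x,y,z:[.523+.9744*x+.225*y,-.0765-.225*x+.9744*y,z]
st=monitor.state();print(st['position'],st['wrist_force'],st['finger_gap'])
im=cv2.resize(b['pixels'][160:220,290:350,::-1],(600,600),interpolation=cv2.INTER_CUBIC)
for t,c in((1.57,(0,0,255)),(1.658,(0,255,0))):
  for r in np.arange(.02,.2,.01):
    f=np.radians(5)-t; q=(proj(b,P(.115+r*np.sin(f),0,.1+r*np.cos(f)))-[290,160]+.5)*10
    cv2.circle(im,tuple(int(v) for v in q),2,c,-1)
cv2.imwrite('pics/s11.png',im)
E
```

```text
clock: 22.55
position: [0.44, -0.0543, 0.1466]
orientation: [0.994, -0.114, -0.001, 0.0]
wrist_force: [-5.7, -1.4, 14.0]
finger_gap: 0.0328
[ 0.43994613 -0.05429704  0.14653851] [-5.10569358 -0.79138647 14.0161069 ] 0.03281487224766089
```

Vertical force rose to 14 N. No more viewing, so I'll measure the stem angle numerically.

```bash
python3 - <<'E'
from h import *
b=snap('scene')
P=lambda x,y,z:[.523+.9744*x+.225*y,-.0765-.225*x+.9744*y,z]
def pr(r,t,off=0):
    f=np.radians(5)-t;return proj(b,P(.115+r*np.sin(f)+off*np.cos(f),0,.1+r*np.cos(f)-off*np.sin(f)))
old=cv2.imread('pics/s9.png');old=cv2.resize(old,(120,120),interpolation=cv2.INTER_AREA)
for r in(.10,.12,.15,.165):
    g,k=pr(r,1.658),pr(r,1.57);u=int(round(g[0]))
    v0=int(g[1])-8
    print(r,u,'green',g.round(1),'red',k.round(1),'bar halfthick px',np.linalg.norm(pr(r,1.658,.008)-g).round(1))
    print(' rows from',v0,b['pixels'][v0:v0+15,u].mean(1).round().astype(int),'old',old[v0-130:v0-115,u-250].mean(1).round().astype(int))
E
```

```text
0.1 320 green [320.1 200.4] red [320.  198.1] bar halfthick px 2.2
 rows from 192 [195 197 197 194 192 194 196 195 193 180 149 114 102 118 149] old [196 197 195 194 194 196 196 193 174 137 108 100 109 137 170]
0.12 327 green [326.7 198.7] red [326.6 195.9] bar halfthick px 2.2
 rows from 190 [196 196 195 195 195 196 193 192 193 186 160 121  99  96  93] old [196 196 193 192 192 193 195 192 174 137 107 102 111 110  94]
0.15 337 green [336.6 196.2] red [336.4 192.6] bar halfthick px 2.2
 rows from 188 [190 185 180 178 178 180 186 193 182 151 129 143 158 152 136] old [189 186 180 180 187 194 183 154 138 154 170 171 164 152 136]
0.165 341 green [341.4 194.9] red [341.3 191. ] bar halfthick px 2.2
 rows from 186 [186 187 187 186 184 183 182 188 193 182 151 126 136 155 156] old [187 186 186 185 184 188 194 179 150 137 150 159 158 159 157]
```

The stem has come down about 1.5 px since the first press. Its middle is now at about 195.3 at r = 165 mm, against 194.9 predicted for the stop and 191.0 for 1.57 rad. With the force rise, that puts the lever on its stop, so I'll hand in.

```bash
python3 - <<'E'
from rig import monitor,sign_off
s=monitor.state();print(s['clock'],s['position'],s['wrist_force'],s['finger_gap'])
print(sign_off())
E
```

```text
22.65 [ 0.43997813 -0.05427942  0.1465445 ] [-4.86925649 -1.96918868 13.40933158] 0.03290638151785868
the job is handed in; nothing more can be done
None
```

I took the round-headed plug from the far bin compartment, seated it in the block and let go. Then I flipped the catch, pulled the lever down by its ball, and handed in at 22.65 s still holding it. No verdict was reported.

**Checks that agreed**
- **Plug:** the release height matched a seated plug to 0.2 mm, and the head was within 0.6 px of where it should be.
- **Catch:** the bar end was within about 5 px of the predicted position for fully over (1.7 rad), well past the position for 1.3 rad.
- **Lever:** at the end the stem lay 0.4 px from the stop line and about 4 px past the 1.57 rad line. The wrist felt about 13–14 N upward, with the ball still between the fingers (33 mm gap).

**Checks that disagreed or were missing**
- **First press:** it fell slightly short of the stop, so I pressed about 1 cm further. The ball moved less than the gripper, so it now sits about 14 mm nearer the palm than the middle of the pads.
- **Sideways correction:** my first one went the wrong way, giving 29 N of side force. I reversed it, leaving about 2 N.
- **Last press:** I checked it by pixel values only, because the picture limit was reached. I have no separate reading of the pad's force on the plug, and the plug was not viewed again after the final push.

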